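# Hang the snap gauge on its hook in the dry cabinet

### The arm

A 7-joint arm with a two-finger parallel gripper is mounted at the origin on the work surface. World frame = base frame: x ahead of the robot, y to its left, z up, the work surface at z = 0. Lengths are in m, angles in degrees, forces in N, time in s.
With the tool pointing down it reaches from about 0.35 to 0.9 m from the base axis. Payload 19.9 kg.
Tool frame: the origin (TCP) lies on the centre line of the jaws, within the pads' length; the fingertips stand 17 mm ahead of it and the grasp point (between the pads) lies 2 mm behind it; z points along the fingers, y is the direction in which the jaws open and shut (so a half turn about z gives the same grasp; the last joint's range is limited). The gripper opens to 94 mm and grips with 3 to 60 N. Pads are 16 mm wide; open, the fingers measure 119 mm over their backs; the gripper's body (75 mm by 177 mm) begins 78 mm behind the grasp point.
Start: joints at [69.872, 23.915, -0.59, 92.452, 0.269, 63.638, -3.037], TCP at [0.191, -0.595, 0.222] pointing down, gripper open.
Joint ranges: [-161.28, 161.28], [-22.2, 115.67], [-73.04, 71.86], [3.21, 147.25], [-68.34, 248.33], [10.77, 114.83], [-161.83, 161.83]. Speed limits (degrees/s): [108.29, 108.29, 136.94, 136.94, 172.46, 172.46, 172.46].

### API

Orientations are given as [roll, pitch, yaw] about the fixed x, y, z axes, in that order (R = Rz(yaw) Ry(pitch) Rx(roll)).
In Python, from workcell import telemetry, cams, close_job gives the robot as it stands.
- The arm moves only by the tool arm_command, never from a script. Its arguments are lists of equal length, an entry for each row: "translation": the shift along the tool's x, y, z in m, a list of three; "rot": the turn, a rotation vector about the tool's x, y, z in rad, a list of three; "claw": the closure in counts, from 0 (fully open) to 255 (shut). In form: {"translation": [[tx, ty, tz], ...], "rot": [[rx, ry, rz], ...], "claw": [claw, ...]}. A call has 1 to 20 rows; each row shifts and turns the pose as measured when the row begins, along the tool's axes as they then stand; what a row does not reach is not made up. A row lasts 1/10 s, in which the tool goes at most 50 mm and 8.59 degrees, less where a joint would pass 70% of its speed; a pose out of reach is approached as far as the arm can. A call is refused whole if a number of a shift passes 0.05 or a number of a turn 0.15, either way. A call with a gripper value outside its range is refused whole. The fingers move at their own pace and stop on an object; the grip force is fixed at half the most. Time passes only in rows, so rows that do not move let the fingers close. It gives the time, the measured TCP pose, the force and the opening at its end, in the units of the state.
- telemetry.read_state(): the state, without advancing time (a new reading comes with each control period).
- cams.capture(name): name is "scene" or "top" or "wrist"; returns a dict with "frame" (480x640x3 uint8, red, green, blue), "depth" (480x640 float32, m along the optical axis (not along the pixel's ray), 0 where there is no reading), "mtx" (3x3 intrinsics, pixels), "xyz" and "rotation" of the camera in the world. Camera axes: x right, y down, z forward; pixel columns grow to the right and rows downward; lengths in m; the calibration is good to about 2 mm. A picture is of the moment at which its call begins.
- close_job(): hands the job in, once; it reports no verdict.
The state is a dict: "time": time; "joint_positions": joint angles; "joint_vel": joint speeds; "joint_torque": joint torques, N m; "eef_pos": TCP position; "tcp_rot": TCP orientation; "force": force on the tool from outside, world axes, zero at the start; "moment": the same for the moment, N m; "opening": finger opening in m.
Only numpy, scipy, OpenCV 4.12 (cv2) and the standard library are available. Lean on these libraries where they do the work, as an engineer would, in place of code of your own. Each camera call takes 0.05 s, during which the arm holds its last target. There are 200 camera calls.

### The job

Put the snap gauge away in the dry cabinet: lift it out of its rest, take it down through the open hatch without touching the cabinet's frame, hang it by its window on the wire hook inside, and once it is down on the wire slide it right back to the bracket. The hook's height is only roughly known: feel for it slowly, never pushing harder than 20 N, and let the wire take the gauge's weight before you let go. Leave the other things on the bench as they are.

Things in the scene. Friction and masses are not known exactly. Their poses are not given: they have to be found in the camera images.
- gauge: the snap gauge: a flat grey steel C-frame 8 mm thick, 96 mm wide (102 over its two adjusting screws), 124 mm tall, about 0.3 kg, standing jaws-down. Origin at the centre of its lower end, z up to the grip tab, x along its width, y through its thickness (both faces alike). From the bottom: two legs to 42 mm, solid web 42 to 62, hanging window 62 to 80, grip tab 80 to 124
- grip_tab: the gauge's grip tab, one piece with it: 44 mm wide and 12 mm thick, with black pads, from 32 mm below its origin (the window's upper edge) to 12 mm above. Origin: the place to grip, mid-thickness, 112 mm above the gauge's origin, gauge's axes. Take it across its thickness (y), with the fingertips 10 mm or more above the window so that they stay clear of the hook
- eye (a point): centre of the upper edge of the gauge's window, 80 mm above the gauge's origin, mid-thickness, gauge's axes: the edge that rests on the hook. The window is a hole through the thickness, 28 mm wide (x) and 18 mm tall, right under the tab
- rest: white plastic gauge rest, fixed, 130 x 62 mm and 36 mm tall; a slot 9.6 mm wide along its x, open at both ends, its floor 12 mm above the bench, 24 mm deep, holds the gauge's legs. Origin at the centre of its underside
- cabinet: the dry cabinet, fixed, 200 (x) x 380 (y) x 190 mm tall, clear panes in an aluminium frame. Origin at the centre of its underside; floor 12 mm above the bench. Only the roof towards its -y end is open. Inside, to the +y side of the hook, an aluminium post 30 mm wide stands at y = -51 to -35 mm, up to 104 mm above the bench
- cabinet_frame: the cabinet's frame, panes and roof, not to be touched; same origin and axes as the cabinet. The lifted-out hatch pane lies on the closed part of the roof (+y side), from y = 22 mm on, and with its pull stands up to 205 mm above the bench
- hatch (a point): centre of the open hatch, level with the roof's top, 190 mm above the bench, cabinet's axes. The opening is 144 mm along x and 142 mm along y, its rim 10 mm thick. The hook place lies under it, 3 mm to the +y side and 72 mm lower
- hook_place (a point): nominal place of the hook, cabinet's axes, 118 mm above the bench: the top side of a stiff steel wire 6 mm thick that runs level along y. The face of its bracket (26 mm wide, top level with the wire) is 30 mm to the +y side. The bracket is clamped by hand on its post, so the whole hook truly sits up to 10 mm higher or lower than this (not measured; sideways and along y it is true)
- nose_place (a point): nominal place of the hook's upturned nose, mid-height, 14 mm to the -y side of the hook place, cabinet's axes; up to 10 mm wrong in height like the hook. 6 mm thick, 13 mm tall, from the wire's underside to 7 mm above its top. It goes through the window from the -y side, gauge's faces square to y, before the gauge is lowered onto the wire. All of it is stiff: met at 20 mm/s it can take 20 to 30 N
- plug_gauge: bystander: steel plug gauge lying on the bench, 126 mm long
- ring_gauge: bystander: steel ring gauge, 64 mm across, 22 mm tall
- cleaner: bystander: white bottle, 48 mm across, 130 mm tall
- v_block: bystander: dark steel V-block, 70 x 45 x 45 mm
- loupe: bystander: black loupe, 44 mm across, 45 mm tall
- parts_tray: bystander: grey tray, 140 x 100 x 30 mm
Things that resemble listed ones, but are neither listed nor needed, are in the scene too. There is more than one size of the gauge; the one meant has the size given above.

How it is judged (in metres and radians):
On the way, in this order (a step that is already met when the one before it is completed fails the run):
1. the gauge is lifted out of its rest (z of gauge in the frame of rest above 0.05 m and contact force between the fingers and gauge above 1 N), for 0.1 s.
2. let down on the wire behind the nose, short of the bracket, the gauge hangs by its window's upper edge (the tab) on the hook while still held (y of eye in the frame of hook_place between -0.006 and 0.021 m and x of eye in the frame of hook_place between -0.013 and 0.013 m and z of eye in the frame of hook_place between -0.0135 and 0.012 m and contact force between grip_tab and cabinet above 1 N and contact force between the fingers and gauge above 0.5 N), for 0.3 s.
At the end, for the whole second after the job is handed in: The gauge hangs free, let go and still on the wire, back at the bracket: the window's upper edge 19 to 30 mm to the +y side of the hook place (26 is touching), within 13 mm sideways and 12 mm in height, upright within 0.2 rad, below 0.04 m/s and 0.4 rad/s, clear of the frame (y of eye in the frame of hook_place between 0.019 and 0.03 m and x of eye in the frame of hook_place between -0.013 and 0.013 m and z of eye in the frame of hook_place between -0.0135 and 0.012 m and angle between gauge's own z axis and vertical below 0.2 rad and contact force between grip_tab and cabinet above 1 N and contact force between gauge and cabinet_frame below 0.5 N and linear speed of gauge below 0.04 m/s and angular speed of gauge below 0.4 rad/s and contact force between the fingers and gauge below 0.1 N).
It fails at once if the cabinet's frame is touched by the gauge or the robot (contact force between any of gauge, the fingers, the arm and cabinet_frame above 0.5 N).
It fails at once if the gauge, or the robot, pushes against the hook or cabinet harder than 20 N (contact force between any of gauge, the fingers, the arm and cabinet above 20 N).
It fails at once if a bystander is moved by more than 20 mm (distance of any of plug_gauge, ring_gauge, cleaner, v_block, loupe, parts_tray from where it was at the start of the episode above 0.02 m).
It also fails if it takes over 70 s, if anything falls off the work surface, if the arm or the gripper's body presses on something with over 40 N, if the wrist force passes 120 N, or if a joint passes its speed limit or range.

## Working session

There is one attempt and no reset: what is moved stays moved. The work goes in short steps, Python scripts to look and compute and a tool call to move; the robot and the scene stay as the last step left them, time stands still between calls to the robot, and variables do not carry over. Pictures are saved under pics/ and viewed, about 8 in all and at most 12, crops included, and the job is handed in when it is done.

Besides the shell and the picture viewer there is one more tool, called after "Call:" as a command line: name --argument value ..., lists and objects as JSON in quotes. arm_command: Moves the arm, as the interface text tells. Its arguments: {"type":"object","properties":{"translation":{"type":"array","items":{"type":"array","items":{"type":"number"}}},"rot":{"type":"array","items":{"type":"array","items":{"type":"number"}}},"claw":{"type":"array","items":{"type":"number"}}},"required":["translation","rot","claw"]}

```bash
mkdir -p pics; python3 - <<'E'
from workcell import telemetry, cams
import cv2,numpy as np
print(telemetry.read_state())
for n in("scene","top"):
    c=cams.capture(n); np.savez(n+".npz",**c); cv2.imwrite(f"pics/{n}0.png",c["frame"][:,:,::-1]); print(n,c["mtx"],c["xyz"],c["rotation"])
E
```

```text
{'time': 0.0, 'joint_positions': array([69.87205801, 23.94798735, -0.58993632, 92.48400717,  0.26792187,
       63.63824787, -3.03493165]), 'joint_vel': array([ 0.00876389,  0.1239928 , -0.01139569,  0.04144788, -0.02855143,
        0.00878189, -0.0793528 ]), 'joint_torque': array([-1.19887758e-03, -8.51247168e+01,  6.38246052e-01, -4.25989795e+01,
       -4.89537930e-02,  1.86524849e-02,  1.21884864e-04]), 'eef_pos': array([ 0.19042864, -0.59491958,  0.22183699]), 'tcp_rot': array([-1.79931254e+02,  4.10655145e-03,  1.77514233e+01]), 'force': array([ 0.227253  ,  0.21232436, -0.3077784 ]), 'moment': array([-0.04739497, -0.01740147, -0.02704407]), 'opening': 0.09431816304197016}
scene [[531.63644178   0.         319.47442754]
 [  0.         531.63644178 228.71179822]
 [  0.           0.           1.        ]] [1.27236888 0.85968763 1.08296655] [-128.95394072   -0.78900242  143.40608912]
top [[490.08944186   0.         317.45456551]
 [  0.         490.08944186 243.32133652]
 [  0.           0.           1.        ]] [ 0.32684939 -0.06953223  1.34891362] [-169.01607597   -0.57885515  -88.72214894]
```

View pics/scene0.png

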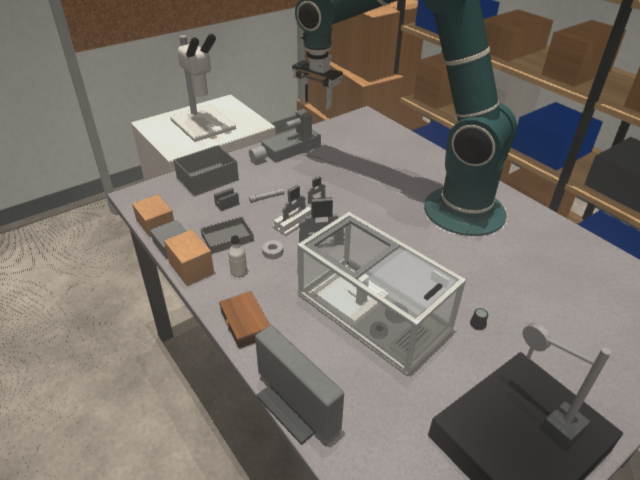

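View pics/top0.png

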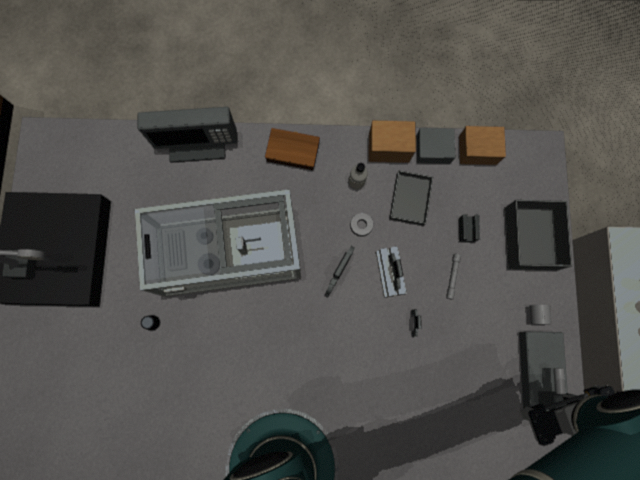

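The top view shows three gauge-like items: (391,272) standing in a white rest, (340,270) and (416,322) both without a white rest. The scene view shows three dark tabs near (294,198), (318,187) and (321,208). I'll confirm with enlarged crops and measure.

```bash
cat > h.py <<'E'
import numpy as np,cv2
from scipy.spatial.transform import Rotation as R
def load(n): return dict(np.load(n+".npz"))
def Rm(c): 
    r=np.array(c["rotation"]); return r if r.shape==(3,3) else R.from_euler("xyz",r,degrees=True).as_matrix()
def ray(c,u,v,z):
    d=Rm(c)@np.linalg.inv(c["mtx"])@np.array([u,v,1.]); o=c["xyz"]; return o+d*(z-o[2])/d[2]
def cloud(c):
    v,u=np.mgrid[:480,:640]; d=c["depth"]; p=np.stack([u,v,np.ones_like(u)],-1)@np.linalg.inv(c["mtx"]).T*d[...,None]
    w=p@Rm(c).T+c["xyz"]; w[d==0]=np.nan; return w
def proj(c,p):
    q=(np.atleast_2d(p)-c["xyz"])@Rm(c)@c["mtx"].T; return q[:,:2]/q[:,2:]
E
python3 - <<'E'
from h import *
s=load("scene");t=load("top")
a=cv2.resize(s["frame"][165:255,245:365],None,fx=5,fy=5,interpolation=cv2.INTER_CUBIC)
b=cv2.resize(t["frame"][180:340,300:440],None,fx=3.2,fy=3.2,interpolation=cv2.INTER_CUBIC)[:450]
b=cv2.resize(t["frame"][235:340,320:432],None,fx=4.2,fy=4.2,interpolation=cv2.INTER_CUBIC)
h=max(a.shape[0],b.shape[0]);im=np.zeros((h,a.shape[1]+b.shape[1],3),np.uint8);im[:a.shape[0],:a.shape[1]]=a;im[:b.shape[0],a.shape[1]:]=b
im=cv2.resize(im,None,fx=.75,fy=.75); print(im.shape)
cv2.imwrite("pics/crop1.png",im[:,:,::-1])
W=cloud(t)
for n,(x0,x1,y0,y1) in {"rest":(372,410,242,300),"b":(322,358,242,300),"c":(405,428,305,338)}.items():
    p=W[y0:y1,x0:x1].reshape(-1,3);p=p[np.isfinite(p[:,2])]
    print(n,"zmax",np.sort(p[:,2])[-5:])
    for lo,hi in((.025,.042),(.06,.1),(.1,.16)):
        q=p[(p[:,2]>lo)&(p[:,2]<hi)]
        if len(q)>4: print(lo,len(q),cv2.minAreaRect((q[:,:2]*1000).astype(np.float32)),np.median(q[:,2]))
p=W[180:305,120:310].reshape(-1,3)
q=p[(p[:,2]>.17)&(p[:,2]<.2)];print("cab roof",cv2.minAreaRect((q[:,:2]*1000).astype(np.float32)),len(q),np.percentile(q[:,2],[5,50,95]))
# roof frame corners (rough) on z=.19
for uv in((135,210),(290,191),(299,278),(140,290)): print(uv,ray(t,*uv,.19).round(3))
E
```

```text
(338, 802, 3)
rest zmax [0.13684629 0.13722362 0.13736469 0.13754259 0.13918715]
0.025 491 ((512.20751953125, -281.4309997558594), (131.17369079589844, 47.08955001831055), 10.457952499389648) 0.033021569927214056
0.06 128 ((506.43896484375, -281.84381103515625), (94.36469268798828, 10.8404541015625), 11.749776840209961) 0.07990223417113818
0.1 128 ((506.51788330078125, -282.70318603515625), (43.59580993652344, 13.291857719421387), 11.11268424987793) 0.1313777268926808
b zmax [0.1790832  0.17940713 0.18010375 0.18101157 0.18107986]
0.025 7 ((501.063720703125, -140.59730529785156), (8.134032249450684, 140.37326049804688), 58.07398223876953) 0.037570953420967834
0.06 40 ((505.90423583984375, -138.27230834960938), (10.950260162353516, 137.2215118408203), 62.38691329956055) 0.0954651849698156
0.1 100 ((505.0792236328125, -138.466064453125), (16.628326416015625, 118.68685913085938), 60.288673400878906) 0.11262059492398913
c zmax [0.09415298 0.09594755 0.09651884 0.09675432 0.09755808]
0.025 26 ((374.72528076171875, -336.77532958984375), (71.12548828125, 1.918850064277649), 0.20611558854579926) 0.035331183843193115
0.06 75 ((378.42498779296875, -339.0326232910156), (39.22395706176758, 10.012551307678223), 3.8951377868652344) 0.08791754165331311
cab roof ((559.0571899414062, 169.68252563476562), (201.44471740722656, 380.9881286621094), 8.973599433898926) 9236 [0.18248818 0.1896186  0.19580381]
(135, 210) [0.624 0.369 0.19 ]
(290, 191) [ 0.681 -0.006  0.19 ]
(299, 278) [ 0.467 -0.034  0.19 ]
(140, 290) [0.43  0.339 0.19 ]
```

View pics/crop1.png

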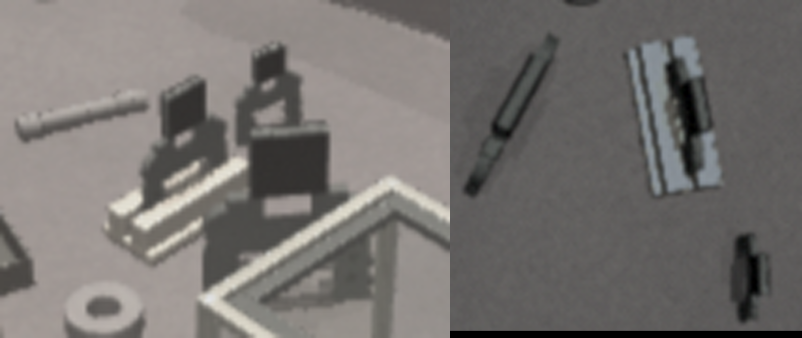

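Only the gauge in the rest fits. Its tab is at top (391,272), its top is at 0.136 m (12 + 124 mm), it is about 95 mm wide and its tab is 44 mm. The item at (340,270) is 180 mm tall, so too big, and the one at (416,322) is 97 mm tall, so too small. Next I'll measure the hatch and hook.

```bash
python3 - <<'E'
from h import *
np.set_printoptions(precision=1,suppress=True)
C=np.array([.5591,.1697]);a=np.radians(8.97);A=np.array([[np.cos(a),np.sin(a)],[-np.sin(a),np.cos(a)]])
for n in("top","scene"):
    W=cloud(load(n)).reshape(-1,3);W=W[np.isfinite(W[:,2])]
    q=np.c_[(W[:,:2]-C)@A.T,W[:,2]]*1000
    roof=q[(abs(q[:,2]-190)<8)&(abs(q[:,0])<110)&(abs(q[:,1])<200)]
    print(n,len(roof),roof[:,0].min(),roof[:,0].max(),roof[:,1].min(),roof[:,1].max())
    m=roof[abs(roof[:,0])<40]; h,e=np.histogram(m[:,1],np.arange(-200,20,4)); print("y",[(int(x),int(k)) for x,k in zip(e,h)])
    m=roof[(roof[:,1]>-140)&(roof[:,1]<-50)]; h,e=np.histogram(m[:,0],np.arange(-108,112,4)); print("x",[(int(x),int(k)) for x,k in zip(e,h)])
    k=q[(abs(q[:,0])<22)&(q[:,1]>-150)&(q[:,1]<-20)&(q[:,2]>60)&(q[:,2]<150)]
    k=k[np.argsort(k[:,1])]; print("hook",len(k)); print(k[::max(1,len(k)//30)])
E
```

```text
top 8819 -100.76463974405819 100.67099668103506 -190.50945000117727 190.47895138533016
y [(-200, 0), (-196, 0), (-192, 34), (-188, 51), (-184, 52), (-180, 19), (-176, 8), (-172, 52), (-168, 54), (-164, 52), (-160, 8), (-156, 0), (-152, 0), (-148, 0), (-144, 0), (-140, 0), (-136, 0), (-132, 0), (-128, 0), (-124, 0), (-120, 0), (-116, 0), (-112, 0), (-108, 0), (-104, 0), (-100, 0), (-96, 0), (-92, 0), (-88, 0), (-84, 0), (-80, 0), (-76, 0), (-72, 0), (-68, 0), (-64, 0), (-60, 0), (-56, 0), (-52, 0), (-48, 0), (-44, 0), (-40, 0), (-36, 0), (-32, 0), (-28, 0), (-24, 0), (-20, 29), (-16, 53), (-12, 51), (-8, 58), (-4, 38), (0, 45), (4, 37), (8, 39), (12, 40)]
x [(-108, 0), (-104, 10), (-100, 69), (-96, 65), (-92, 58), (-88, 62), (-84, 66), (-80, 60), (-76, 55), (-72, 1), (-68, 0), (-64, 0), (-60, 0), (-56, 0), (-52, 0), (-48, 0), (-44, 0), (-40, 0), (-36, 0), (-32, 0), (-28, 0), (-24, 0), (-20, 0), (-16, 0), (-12, 0), (-8, 0), (-4, 0), (0, 0), (4, 0), (8, 0), (12, 0), (16, 0), (20, 0), (24, 0), (28, 0), (32, 0), (36, 0), (40, 0), (44, 0), (48, 0), (52, 0), (56, 0), (60, 0), (64, 0), (68, 
[... 2171 characters left out ...]
.4]
 [   3.  -102.   129.3]
 [   3.8 -100.7  119.9]
 [   0.7 -100.2  125.4]
 [   1.1  -99.5  118.9]
 [   2.9  -97.7  117.6]
 [  -0.5  -97.1  115.8]
 [  -0.1  -96.9  119.8]
 [  -4.   -96.7  117.4]
 [   0.4  -92.9  119.1]
 [   2.3  -91.1  117.9]
 [  -0.9  -90.3  116.4]
 [   1.5  -88.1  115.7]
 [   2.5  -87.8  123.8]
 [  -4.5  -86.4  116.6]
 [   2.1  -84.5  122.1]
 [   2.5  -83.9  119.1]
 [  -2.4  -81.   117.9]
 [   4.   -79.3  123.2]
 [   4.3  -78.8  120.1]
 [   0.6  -78.2  114.5]
 [   1.5  -77.6  119.1]
 [  -5.6  -76.5  115.1]
 [   0.8  -74.8  120.4]
 [   1.3  -74.2  117.5]
 [  -0.5  -72.2  117.8]
 [   5.2  -67.5  121. ]
 [  -2.4  -67.   119.9]
 [   1.9  -66.7  119.4]
 [   2.8  -66.3  123.8]]
```

Call:
arm_command --translation '[[0, 0, -0.03], [0.05, 0, 0], [0.05, 0, 0], [0.05, 0, 0], [0.05, 0, 0], [0.05, 0, 0]]' --rot '[[0, 0, 0.03], [0, 0, 0.03], [0, 0, 0.03], [0, 0, 0.03], [0, 0, 0], [0, 0, 0]]' --claw '[0, 0, 0, 0, 0, 0]'

```text
time: 0.7
eef_pos: [0.4301, -0.5422, 0.2513]
tcp_rot: [-179.8, 0.2, 9.8]
force: [-0.8, -0.5, 0.7]
opening: 0.094
```

Call:
arm_command --translation '[[0.02, -0.04, 0], [0.02, -0.04, 0], [0.02, -0.04, 0], [0.02, -0.04, 0], [0.02, -0.04, 0], [0.02, -0.04, 0], [0, 0, 0]]' --rot '[[0, 0, 0], [0, 0, 0], [0, 0, 0], [0, 0, 0], [0, 0, 0], [0, 0, 0], [0, 0, 0]]' --claw '[0, 0, 0, 0, 0, 0, 0]'

```text
time: 1.4
eef_pos: [0.5151, -0.2693, 0.2463]
tcp_rot: [-179.4, 0.4, 10.4]
force: [0.1, -0.5, -0.5]
opening: 0.094
```

```bash
python3 - <<'E'
from workcell import telemetry, cams
from h import *
s=telemetry.read_state();print(s["eef_pos"],s["tcp_rot"],s["joint_positions"])
c=cams.capture("wrist");np.savez("w1.npz",**c);cv2.imwrite("pics/w1.png",c["frame"][:,:,::-1]);print(c["xyz"],c["rotation"])
p=cloud(c).reshape(-1,3);p=p[np.isfinite(p[:,2])]
p=p[(np.hypot(p[:,0]-.5065,p[:,1]+.2825)<.09)]
for lo,hi in((.03,.042),(.06,.098),(.128,.15)):
    q=p[(p[:,2]>lo)&(p[:,2]<hi)]
    if len(q)>4: print(lo,len(q),cv2.minAreaRect((q[:,:2]*1000).astype(np.float32)),np.median(q[:,2]),np.median(q,0))
E
```

```text
[ 0.51505068 -0.26931731  0.24628146] [-179.41224702    0.37218432   10.35431217] [ 31.85861312  18.85696443  -8.95507317  96.61712795   2.86129197
  65.40340212 -57.49283263]
[ 0.58367687 -0.25846628  0.40753615] [165.83799915   0.5453021  -79.60722021]
0.03 3490 ((513.1486206054688, -284.25848388671875), (129.96401977539062, 45.606842041015625), 10.146984100341797) 0.03547729661209728 [ 0.52358964 -0.27972186  0.0354773 ]
0.06 351 ((509.6370849609375, -284.0642395019531), (92.45958709716797, 10.886832237243652), 8.5166015625) 0.08514343934441015 [ 0.54058221 -0.27893987  0.08514344]
0.128 788 ((508.32122802734375, -284.7896423339844), (44.011131286621094, 12.01645278930664), 10.234465599060059) 0.1350039979042527 [ 0.50942932 -0.2844203   0.135004  ]
```

View pics/w1.png

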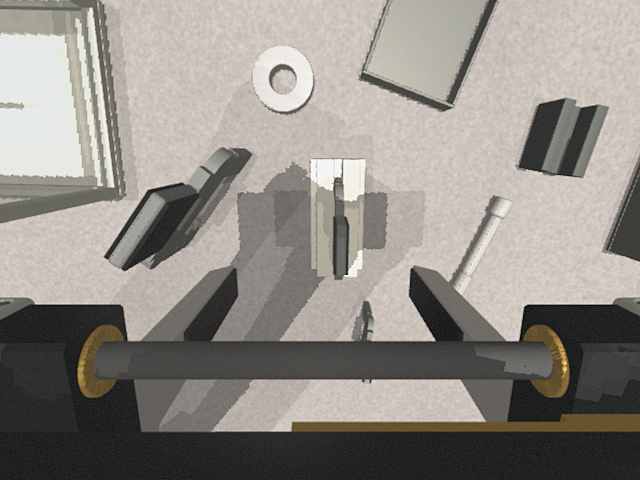

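The wrist view shows the tab at (340,245), between the open fingers at (215,300) and (430,300), and it is the one standing in the white rest. The offset is about 15 mm, so I'll correct that and descend.

Call:
arm_command --translation '[[-0.01, 0.014, 0], [0, 0, 0.03], [0, 0, 0.03], [0, 0, 0.03], [0, 0, 0.02], [0, 0, 0]]' --rot '[[-0.01, 0.006, 0.003], [0, 0, 0], [0, 0, 0], [0, 0, 0], [0, 0, 0], [0, 0, 0]]' --claw '[0, 0, 0, 0, 0, 0]'

```text
time: 2.05
eef_pos: [0.4998, -0.3035, 0.1323]
tcp_rot: [179.5, 0.1, 9.2]
force: [-1.0, 0.6, 0.6]
opening: 0.094
```

Call:
arm_command --translation '[[0, 0, 0], [0, 0, 0]]' --rot '[[0, 0, 0], [0, 0, 0]]' --claw '[0, 0, 0]'

```text
invalid input
```

Call:
arm_command --translation '[[0, 0, 0]]' --rot '[[0, 0, 0]]' --claw '[0]'

```text
time: 2.15
eef_pos: [0.4989, -0.3054, 0.1326]
tcp_rot: [179.5, 0.1, 9.1]
force: [-0.1, -0.1, -0.2]
opening: 0.094
```

Call:
arm_command --translation '[[0.006, -0.01, 0], [0.003, -0.005, 0.003], [0, 0, 0.003], [0, 0, 0], [0, 0, 0]]' --rot '[[0.009, 0, -0.01], [0, 0, -0.009], [0, 0, 0], [0, 0, 0], [0, 0, 0]]' --claw '[0, 0, 0, 0, 0]'

```text
time: 2.65
eef_pos: [0.5069, -0.2898, 0.1296]
tcp_rot: [179.9, -0.1, 10.2]
force: [-1.2, 0.3, 0.7]
opening: 0.094
```

Call:
arm_command --translation '[[0.002, -0.005, 0.003], [0, 0, 0.003], [0, 0, 0], [0, 0, 0]]' --rot '[[0, 0, 0], [0, 0, 0], [0, 0, 0], [0, 0, 0]]' --claw '[0, 0, 0, 0]'

```text
time: 3.05
eef_pos: [0.5081, -0.2841, 0.1233]
tcp_rot: [179.9, -0.1, 10.3]
force: [0.6, -0.3, -0.1]
opening: 0.0939
```

Call:
arm_command --translation '[[0, 0, 0], [0, 0, 0], [0, 0, 0], [0, 0, 0], [0, 0, 0], [0, 0, 0], [0, 0, 0], [0, 0, 0]]' --rot '[[0, 0, 0], [0, 0, 0], [0, 0, 0], [0, 0, 0], [0, 0, 0], [0, 0, 0], [0, 0, 0], [0, 0, 0]]' --claw '[255, 255, 255, 255, 255, 255, 255, 255]'

```text
time: 3.85
eef_pos: [0.5081, -0.2845, 0.1234]
tcp_rot: [179.8, -0.1, 10.2]
force: [-0.2, 0.3, 0.2]
opening: 0.0334
```

Call:
arm_command --translation '[[0, 0, 0], [0, 0, 0], [0, 0, 0], [0, 0, 0], [0, 0, 0]]' --rot '[[0, 0, 0], [0, 0, 0], [0, 0, 0], [0, 0, 0], [0, 0, 0]]' --claw '[255, 255, 255, 255, 255]'

```text
time: 4.35
eef_pos: [0.5081, -0.2844, 0.1234]
tcp_rot: [179.9, -0.1, 10.2]
force: [-0.2, -0.1, -0.8]
opening: 0.0119
```

Gripped, with the opening at 11.9 mm. Eye z = TCP z − 0.0314. Lifting.

Call:
arm_command --translation '[[0, 0, -0.01], [0, 0, -0.015], [0, 0, -0.02], [0, 0, -0.02], [0, 0, -0.03], [0, 0, -0.03], [0, 0, -0.03], [0, 0, -0.03], [0, 0, -0.03], [0, 0, -0.02], [0, 0, 0], [0, 0, 0]]' --rot '[[0, 0, 0], [0, 0, 0], [0, 0, 0], [0, 0, 0], [0, 0, 0], [0, 0, 0], [0, 0, 0], [0, 0, 0], [0, 0, 0], [0, 0, 0], [0, 0, 0], [0, 0, 0]]' --claw '[255, 255, 255, 255, 255, 255, 255, 255, 255, 255, 255, 255]'

```text
time: 5.55
eef_pos: [0.5048, -0.2824, 0.3719]
tcp_rot: [180.0, 0.0, 10.3]
force: [0.1, 0.6, -4.1]
opening: 0.0116
```

Call:
arm_command --translation '[[0.006, -0.015, 0], [0.012, -0.03, 0], [0.012, -0.03, 0], [0.012, -0.03, 0], [0.012, -0.03, 0], [0.012, -0.03, 0], [0.012, -0.03, 0], [0.012, -0.03, 0], [0.012, -0.03, 0], [0.008, -0.02, 0], [0.004, -0.01, 0], [0, 0, 0], [0, 0, 0], [0, 0, 0]]' --rot '[[0, 0, 0.01], [0, 0, 0.01], [0, 0, 0], [0, 0, 0], [0, 0, 0], [0, 0, 0], [0, 0, 0], [0, 0, 0], [0, 0, 0], [0, 0, 0], [0, 0, 0], [0, 0, 0], [0, 0, 0], [0, 0, 0]]' --claw '[255, 255, 255, 255, 255, 255, 255, 255, 255, 255, 255, 255, 255, 255]'

```text
time: 6.95
eef_pos: [0.5672, 0.026, 0.353]
tcp_rot: [-179.6, 1.4, 8.8]
force: [0.2, -0.0, -4.0]
opening: 0.0116
```

Call:
arm_command --translation '[[0.005, -0.014, 0], [0.005, -0.014, 0], [0.002, -0.007, 0], [0, 0, 0], [0, 0, 0]]' --rot '[[-0.005, 0.015, 0], [-0.002, 0.007, 0], [0, 0, 0], [0, 0, 0], [0, 0, 0]]' --claw '[255, 255, 255, 255, 255]'

```text
time: 7.45
eef_pos: [0.5741, 0.0631, 0.353]
tcp_rot: [179.9, 0.1, 8.7]
force: [-0.3, 0.2, -1.9]
opening: 0.012
```

```bash
python3 - <<'E'
from workcell import telemetry, cams
from h import *
c=cams.capture("wrist");np.savez("w2.npz",**c);cv2.imwrite("pics/w2.png",c["frame"][:,:,::-1])
s=telemetry.read_state();print(s["eef_pos"],s["tcp_rot"],s["force"])
W=cloud(c).reshape(-1,3);W=W[np.isfinite(W[:,2])]
q=W[(abs(W[:,2]-.190)<.008)&(W[:,1]<.4)];r=cv2.minAreaRect((q[:,:2]*1000).astype(np.float32));print("roof",len(q),r)
C=np.array([.5591,.1697]);a=np.radians(8.97);A=np.array([[np.cos(a),np.sin(a)],[-np.sin(a),np.cos(a)]])
p=np.c_[(W[:,:2]-C)@A.T,W[:,2]]*1000
f=p[(abs(p[:,2]-190)<8)]
m=f[(f[:,1]>-150)&(f[:,1]<-30)];print("x inner",m[m[:,0]<0][:,0].max() if (m[:,0]<0).any() else None,m[m[:,0]>0][:,0].min() if (m[:,0]>0).any() else None)
m=f[(abs(f[:,0]-45)<25)];print("y inner",m[m[:,1]<-90][:,1].max() if (m[:,1]<-90).any() else None,m[m[:,1]>-90][:,1].min() if (m[:,1]>-90).any() else None)
k=p[(abs(p[:,0])<20)&(p[:,1]>-115)&(p[:,1]<-60)&(p[:,2]>100)&(p[:,2]<135)];print(len(k),np.median(k,0) if len(k) else"")
E
```

```text
[0.57411078 0.06301524 0.35306765] [1.79913561e+02 5.02113613e-02 8.65974123e+00] [ 0.58088718  0.50885845 -3.13957577]
roof 54447 ((559.9686279296875, 167.46664428710938), (200.05792236328125, 381.3227233886719), 9.152613639831543)
x inner -70.68049463824575 72.39188912767273
y inner -161.23699557454108 -20.074679668883036
218 [  1.26988896 -79.75381876 120.30285451]
```

View pics/w2.png

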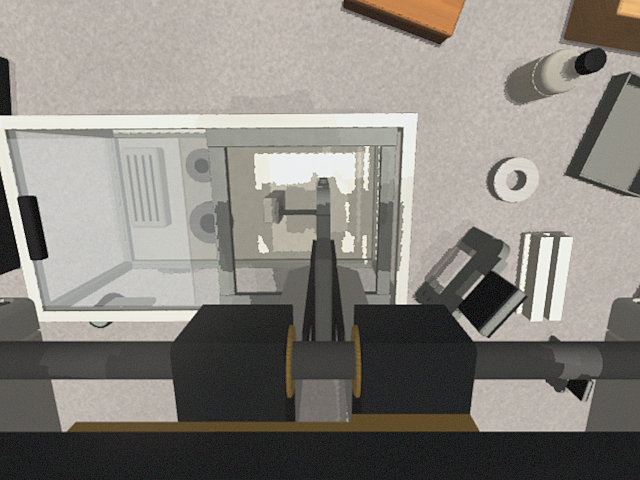

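The wrist view shows the gauge over the open hatch, with the hook at (300,207), its bracket at (273,207), and the tab about in line with the nose at (322,207). The cabinet agrees with the top view within 2 mm. Aligning with the nose, then descending.

Call:
arm_command --translation '[[0.002, -0.004, 0], [0, -0.001, 0.01], [0, 0, 0.02], [0, 0, 0.02], [0, 0, 0.01], [0, 0, 0], [0, 0, 0]]' --rot '[[0, 0, -0.006], [0, 0, 0], [0, 0, 0], [0, 0, 0], [0, 0, 0], [0, 0, 0], [0, 0, 0]]' --claw '[255, 255, 255, 255, 255, 255, 255]'

```text
time: 8.2
eef_pos: [0.5753, 0.0674, 0.2891]
tcp_rot: [179.9, 0.1, 8.9]
force: [0.1, 0.4, -2.7]
opening: 0.0117
```

Call:
arm_command --translation '[[0, -0.001, 0.01], [0, 0, 0.02], [0, 0, 0.02], [0, 0, 0.01], [0, 0, 0.005], [0, 0, 0], [0, 0, 0]]' --rot '[[0, 0, -0.003], [0, 0, 0], [0, 0, 0], [0, 0, 0], [0, 0, 0], [0, 0, 0], [0, 0, 0]]' --claw '[255, 255, 255, 255, 255, 255, 255]'

```text
time: 8.9
eef_pos: [0.5771, 0.0688, 0.2243]
tcp_rot: [179.9, -0.3, 9.1]
force: [-0.6, 0.0, -1.8]
opening: 0.0124
```

Call:
arm_command --translation '[[0, 0, 0.004], [0, 0, 0.004], [0, 0, 0.002], [0, 0, 0.001], [0, 0, 0.001], [0, 0, 0.001], [0, 0, 0.001]]' --rot '[[0, 0.005, 0], [0, 0, 0], [0, 0, 0], [0, 0, 0], [0, 0, 0], [0, 0, 0], [0, 0, 0]]' --claw '[255, 255, 255, 255, 255, 255, 255]'

```text
time: 9.6
eef_pos: [0.5781, 0.069, 0.211]
tcp_rot: [179.9, -0.7, 9.1]
force: [0.6, -0.6, -3.1]
opening: 0.0118
```

Call:
arm_command --translation '[[-0.002, 0, 0.001], [0, 0, 0.001], [0, 0, 0.001], [0, 0, 0.001], [0, 0, 0.001], [0, 0, 0.001], [0, 0, 0.001], [0, 0, 0.001]]' --rot '[[0, -0.01, 0], [0, 0, 0], [0, 0, 0], [0, 0, 0], [0, 0, 0], [0, 0, 0], [0, 0, 0], [0, 0, 0]]' --claw '[255, 255, 255, 255, 255, 255, 255, 255]'

```text
time: 10.4
eef_pos: [0.5761, 0.0686, 0.2024]
tcp_rot: [179.9, -0.1, 9.1]
force: [-0.7, -0.3, -3.5]
opening: 0.0118
```

Tracking is about 1 mm/row. I'll feel for the nose top in short bursts at 0.7 mm/row.

Call:
arm_command --translation '[[0, 0, 0.0007], [0, 0, 0.0007], [0, 0, 0.0007], [0, 0, 0.0007], [0, 0, 0.0007]]' --rot '[[0, 0, 0], [0, 0, 0], [0, 0, 0], [0, 0, 0], [0, 0, 0]]' --claw '[255, 255, 255, 255, 255]'

```text
time: 10.9
eef_pos: [0.5761, 0.0686, 0.1985]
tcp_rot: [179.9, -0.1, 9.1]
force: [-0.6, 0.5, -2.9]
opening: 0.0117
```

Call:
arm_command --translation '[[0, 0, 0.0007], [0, 0, 0.0007], [0, 0, 0.0007]]' --rot '[[0, 0, 0], [0, 0, 0], [0, 0, 0]]' --claw '[255, 255, 255]'

```text
time: 11.2
eef_pos: [0.5764, 0.0686, 0.197]
tcp_rot: [179.9, -0.2, 9.1]
force: [-3.8, -0.9, 8.5]
opening: 0.0115
```

Contact: about 11 N on the nose top at TCP z 0.197, so the wire top is about 0.1206, matching the depth reading. The pass height is 35.5 mm lower, TCP z ≈ 0.1615. Backing up and then to the −y side.

Call:
arm_command --translation '[[0, 0, -0.003], [0, 0, -0.002], [0, 0.004, 0], [0, 0.005, 0], [0, 0.004, 0], [0, 0.001, 0], [0, 0, 0], [0, 0, 0]]' --rot '[[0, 0, 0], [0, 0, 0], [0, 0, 0], [0, 0, 0], [0, 0, 0], [0, 0, 0], [0, 0, 0], [0, 0, 0]]' --claw '[255, 255, 255, 255, 255, 255, 255, 255]'

```text
time: 12.0
eef_pos: [0.5787, 0.053, 0.202]
tcp_rot: [179.9, -0.1, 9.1]
force: [-0.2, 0.1, -3.5]
opening: 0.0121
```

Call:
arm_command --translation '[[0, 0, 0.005], [0, 0, 0.008], [0, 0, 0.008], [0, 0, 0.007], [0, 0, 0.004], [0, 0, 0.002], [0, 0, 0], [0, 0, 0]]' --rot '[[0, 0, 0], [0, 0, 0], [0, 0, 0], [0, 0, 0], [0, 0, 0], [0, 0, 0], [0, 0, 0], [0, 0, 0]]' --claw '[255, 255, 255, 255, 255, 255, 255, 255]'

```text
time: 12.8
eef_pos: [0.5782, 0.0535, 0.164]
tcp_rot: [179.9, -0.1, 9.1]
force: [-0.1, -0.5, -2.3]
opening: 0.0118
```

Correcting z by 2.5 mm down, then approaching in +y at 1 mm/row.

Call:
arm_command --translation '[[0, 0, 0.001], [0, 0, 0.001], [0, 0, 0], [0, -0.001, 0], [0, -0.001, 0], [0, -0.001, 0], [0, 0, 0]]' --rot '[[0, 0, 0], [0, 0, 0], [0, 0, 0], [0, 0, 0], [0, 0, 0], [0, 0, 0], [0, 0, 0]]' --claw '[255, 255, 255, 255, 255, 255, 255]'

```text
time: 13.5
eef_pos: [0.5782, 0.0568, 0.1627]
tcp_rot: [179.9, -0.1, 9.1]
force: [0.0, 0.2, -2.6]
opening: 0.0118
```

Call:
arm_command --translation '[[0, 0, 0.001], [0, -0.0008, 0], [0, -0.0008, 0], [0, -0.0008, 0], [0, -0.0008, 0], [0, -0.0008, 0]]' --rot '[[0, 0, 0], [0, 0, 0], [0, 0, 0], [0, 0, 0], [0, 0, 0], [0, 0, 0]]' --claw '[255, 255, 255, 255, 255, 255]'

```text
time: 14.1
eef_pos: [0.5775, 0.061, 0.1616]
tcp_rot: [179.9, -0.1, 9.1]
force: [0.4, 0.1, -2.8]
opening: 0.0122
```

Call:
arm_command --translation '[[0, -0.0008, 0], [0, -0.0008, 0], [0, -0.0008, 0], [0, -0.0008, 0]]' --rot '[[0, 0, 0], [0, 0, 0], [0, 0, 0], [0, 0, 0]]' --claw '[255, 255, 255, 255]'

```text
time: 14.5
eef_pos: [0.577, 0.0645, 0.1616]
tcp_rot: [179.9, -0.1, 9.1]
force: [-0.4, -0.1, -2.8]
opening: 0.0114
```

Past the nose face with no contact. Continuing to hook place +6 mm.

Call:
arm_command --translation '[[0, -0.001, 0], [0, -0.001, 0], [0, -0.001, 0], [0, -0.001, 0], [0, -0.001, 0], [0, -0.001, 0], [0, -0.001, 0], [0, -0.001, 0]]' --rot '[[0, 0, 0], [0, 0, 0], [0, 0, 0], [0, 0, 0], [0, 0, 0], [0, 0, 0], [0, 0, 0], [0, 0, 0]]' --claw '[255, 255, 255, 255, 255, 255, 255, 255]'

```text
time: 15.3
eef_pos: [0.5756, 0.0731, 0.1616]
tcp_rot: [179.9, -0.1, 9.1]
force: [-0.5, -0.7, -3.2]
opening: 0.0119
```

Call:
arm_command --translation '[[0, -0.001, 0], [0, -0.001, 0], [0, -0.001, 0], [0, -0.001, 0], [0, -0.001, 0], [0, -0.001, 0], [0, -0.001, 0], [0, -0.001, 0], [0, -0.001, 0], [0, -0.001, 0], [0, -0.001, 0], [0, 0, 0], [0, 0, 0]]' --rot '[[0, 0, 0], [0, 0, 0], [0, 0, 0], [0, 0, 0], [0, 0, 0], [0, 0, 0], [0, 0, 0], [0, 0, 0], [0, 0, 0], [0, 0, 0], [0, 0, 0], [0, 0, 0], [0, 0, 0]]' --claw '[255, 255, 255, 255, 255, 255, 255, 255, 255, 255, 255, 255, 255]'

```text
time: 16.6
eef_pos: [0.5737, 0.0851, 0.1616]
tcp_rot: [179.9, -0.1, 9.1]
force: [0.1, 0.1, -2.3]
opening: 0.0117
```

Call:
arm_command --translation '[[0, -0.001, 0], [0, -0.001, 0], [0, -0.001, 0], [0, 0, 0], [0, 0, 0.001], [0, 0, 0.001], [0, 0, 0.001], [0, 0, 0.001], [0, 0, 0.001], [0, 0, 0.001]]' --rot '[[0, 0, 0], [0, 0, 0], [0, 0, 0], [0, 0, 0], [0, 0, 0], [0, 0, 0], [0, 0, 0], [0, 0, 0], [0, 0, 0], [0, 0, 0]]' --claw '[255, 255, 255, 255, 255, 255, 255, 255, 255, 255]'

```text
time: 17.6
eef_pos: [0.5732, 0.0882, 0.1551]
tcp_rot: [179.9, -0.1, 9.1]
force: [0.7, -0.6, -3.3]
opening: 0.0114
```

Call:
arm_command --translation '[[0, 0, 0.0006], [0, 0, 0.0006]]' --rot '[[0, 0, 0], [0, 0, 0]]' --claw '[255, 255]'

```text
time: 17.8
eef_pos: [0.5731, 0.0881, 0.1536]
tcp_rot: [179.9, -0.1, 9.1]
force: [0.5, 0.7, -2.7]
opening: 0.0118
```

Call:
arm_command --translation '[[0, 0, 0.0005], [0, 0, 0.0005]]' --rot '[[0, 0, 0], [0, 0, 0]]' --claw '[255, 255]'

```text
time: 18.0
eef_pos: [0.5732, 0.0881, 0.1527]
tcp_rot: [179.9, -0.1, 9.1]
force: [-0.8, 0.1, 2.5]
opening: 0.0115
```

Call:
arm_command --translation '[[0, 0, 0.0005]]' --rot '[[0, 0, 0]]' --claw '[255]'

```text
time: 18.1
eef_pos: [0.5733, 0.0881, 0.1525]
tcp_rot: [179.9, -0.2, 9.1]
force: [-3.0, 0.5, 6.9]
opening: 0.012
```

The wire takes the load at TCP z 0.1525, close to the predicted 0.152. Holding.

Call:
arm_command --translation '[[0, 0, 0], [0, 0, 0], [0, 0, 0], [0, 0, 0], [0, 0, 0]]' --rot '[[0, 0, 0], [0, 0, 0], [0, 0, 0], [0, 0, 0], [0, 0, 0]]' --claw '[255, 255, 255, 255, 255]'

```text
time: 18.6
eef_pos: [0.5733, 0.0882, 0.1527]
tcp_rot: [179.9, -0.2, 9.1]
force: [-1.1, -0.3, -1.0]
opening: 0.0115
```

Call:
arm_command --translation '[[0, 0, 0.0003], [0, 0, 0.0001], [0, 0, 0.0002], [0, 0, 0.0001], [0, 0, 0.0002]]' --rot '[[0, 0, 0], [0, 0, 0], [0, 0, 0], [0, 0, 0], [0, 0, 0]]' --claw '[255, 255, 255, 255, 255]'

```text
time: 19.1
eef_pos: [0.5734, 0.0882, 0.1525]
tcp_rot: [179.8, -0.2, 9.1]
force: [-3.7, 0.4, 6.5]
opening: 0.0117
```

Call:
arm_command --translation '[[0, 0, 0], [0, -0.001, 0], [0, -0.001, 0], [0, -0.001, 0], [0, -0.001, 0], [0, -0.001, 0], [0, -0.001, 0], [0, -0.001, 0]]' --rot '[[0, 0, 0], [0, 0, 0], [0, 0, 0], [0, 0, 0], [0, 0, 0], [0, 0, 0], [0, 0, 0], [0, 0, 0]]' --claw '[255, 255, 255, 255, 255, 255, 255, 255]'

```text
time: 19.9
eef_pos: [0.5733, 0.0943, 0.1526]
tcp_rot: [179.8, -0.3, 9.1]
force: [0.1, -3.3, 3.1]
opening: 0.0122
```

Call:
arm_command --translation '[[0, -0.001, 0], [0, -0.001, 0], [0, -0.001, 0], [0, -0.001, 0], [0, -0.001, 0], [0, -0.001, 0], [0, -0.001, 0], [0, -0.001, 0]]' --rot '[[0, 0, 0], [0, 0, 0], [0, 0, 0], [0, 0, 0], [0, 0, 0], [0, 0, 0], [0, 0, 0], [0, 0, 0]]' --claw '[255, 255, 255, 255, 255, 255, 255, 255]'

```text
time: 20.7
eef_pos: [0.572, 0.103, 0.1526]
tcp_rot: [179.8, -0.3, 9.1]
force: [0.2, -1.8, 2.7]
opening: 0.0116
```

Call:
arm_command --translation '[[0, -0.0007, 0], [0, -0.0007, 0], [0, -0.0007, 0]]' --rot '[[0, 0, 0], [0, 0, 0], [0, 0, 0]]' --claw '[255, 255, 255]'

```text
time: 21.0
eef_pos: [0.5716, 0.1053, 0.1526]
tcp_rot: [179.8, -0.3, 9.1]
force: [0.2, -2.2, 2.2]
opening: 0.0118
```

Call:
arm_command --translation '[[0, -0.0006, 0], [0, -0.0006, 0]]' --rot '[[0, 0, 0], [0, 0, 0]]' --claw '[255, 255]'

```text
time: 21.2
eef_pos: [0.5714, 0.1066, 0.1526]
tcp_rot: [179.8, -0.3, 9.1]
force: [0.2, -1.9, 1.6]
opening: 0.0117
```

Call:
arm_command --translation '[[0, -0.0006, 0]]' --rot '[[0, 0, 0]]' --claw '[255]'

```text
time: 21.3
eef_pos: [0.5713, 0.1073, 0.1526]
tcp_rot: [179.8, -0.3, 9.1]
force: [0.1, -2.8, 2.8]
opening: 0.0123
```

Call:
arm_command --translation '[[0, -0.0005, 0], [0, -0.0005, 0]]' --rot '[[0, 0, 0], [0, 0, 0]]' --claw '[255, 255]'

```text
time: 21.5
eef_pos: [0.5712, 0.1083, 0.1526]
tcp_rot: [179.8, -0.3, 9.1]
force: [1.5, -3.2, 2.0]
opening: 0.0117
```

Call:
arm_command --translation '[[0, -0.0005, 0]]' --rot '[[0, 0, 0]]' --claw '[255]'

```text
time: 21.6
eef_pos: [0.5711, 0.1088, 0.1526]
tcp_rot: [179.8, -0.3, 9.1]
force: [0.4, -2.8, 2.0]
opening: 0.0118
```

Call:
arm_command --translation '[[0, -0.0005, 0], [0, -0.0004, 0]]' --rot '[[0, 0, 0], [0, 0, 0]]' --claw '[255, 255]'

```text
time: 21.8
eef_pos: [0.5709, 0.1098, 0.1526]
tcp_rot: [179.8, -0.3, 9.1]
force: [0.5, -3.5, 2.8]
opening: 0.0122
```

Call:
arm_command --translation '[[0, -0.0004, 0]]' --rot '[[0, 0, 0]]' --claw '[255]'

```text
time: 21.9
eef_pos: [0.5709, 0.1102, 0.1526]
tcp_rot: [179.8, -0.3, 9.1]
force: [1.4, -3.8, 2.9]
opening: 0.0119
```

Call:
arm_command --translation '[[0, -0.0004, 0], [0, -0.0004, 0]]' --rot '[[0, 0, 0], [0, 0, 0]]' --claw '[255, 255]'

```text
time: 22.1
eef_pos: [0.5709, 0.1103, 0.1526]
tcp_rot: [179.7, -0.3, 9.0]
force: [1.0, -5.1, 2.7]
opening: 0.0118
```

```bash
python3 - <<'E'
from workcell import telemetry, cams
from h import *
for n in("wrist","scene"):
    c=cams.capture(n);cv2.imwrite(f"pics/{n}3.png",c["frame"][:,:,::-1]);np.savez(n+"3.npz",**c)
s=telemetry.read_state();print(s["eef_pos"],s["force"])
a=cv2.resize(cv2.imread("pics/scene3.png")[205:345,280:450],None,fx=3.4,fy=3.4,interpolation=cv2.INTER_CUBIC)
b=cv2.resize(cv2.imread("pics/wrist3.png")[60:360,150:470],None,fx=.65,fy=.65)
im=np.zeros((a.shape[0],a.shape[1]+b.shape[1],3),np.uint8);im[:,:a.shape[1]]=a;im[:b.shape[0],a.shape[1]:]=b;print(im.shape)
cv2.imwrite("pics/c3.png",im)
E
```

```text
[0.57084902 0.11023859 0.15263801] [ 0.71551424 -5.48544122  2.71177719]
(476, 786, 3)
```

View pics/c3.png

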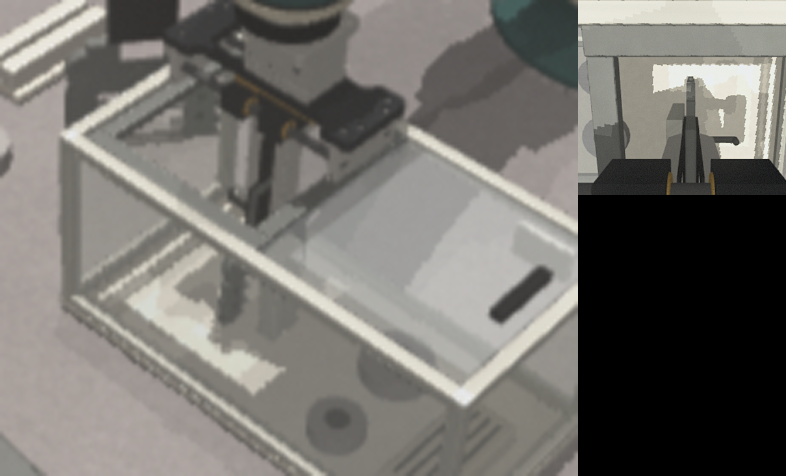

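The crops show the gauge on the wire with its window against the bracket: bracket at about (672,115), and the nose sticking out to the −y side at (735,140). Motion stopped at y 0.1103 while the force grew, so it is touching the bracket. I'll release with a limited opening of about 30 mm because the hatch edge is near.

Call:
arm_command --translation '[[0, 0, 0], [0, 0, 0], [0, 0, 0], [0, 0, 0], [0, 0, 0], [0, 0, 0], [0, 0, 0]]' --rot '[[0, 0, 0], [0, 0, 0], [0, 0, 0], [0, 0, 0], [0, 0, 0], [0, 0, 0], [0, 0, 0]]' --claw '[255, 255, 174, 174, 174, 174, 174]'

```text
time: 22.9
eef_pos: [0.5701, 0.112, 0.1521]
tcp_rot: [179.8, -0.3, 9.1]
force: [-0.2, -0.2, -1.1]
opening: 0.03
```

Released, with the forces near zero. Retracting straight up.

Call:
arm_command --translation '[[0, 0.001, 0], [0, 0, -0.004], [0, 0, -0.01], [0, 0, -0.01], [0, 0, -0.01], [0, 0, -0.01], [0, 0, -0.02], [0, 0, -0.02], [0, 0, -0.03], [0, 0, -0.03], [0, 0, -0.02], [0, 0, 0], [0, 0, 0]]' --rot '[[0, 0, 0], [0, 0, 0], [0, 0, 0], [0, 0, 0], [0, 0, 0], [0, 0, 0], [0, 0, 0], [0, 0, 0], [0, 0, 0], [0, 0, 0], [0, 0, 0], [0, 0, 0], [0, 0, 0]]' --claw '[174, 174, 174, 174, 174, 174, 174, 174, 174, 174, 174, 174, 174]'

```text
time: 24.2
eef_pos: [0.5689, 0.1117, 0.331]
tcp_rot: [179.8, -0.5, 9.2]
force: [0.3, -0.1, -0.2]
opening: 0.03
```

```bash
python3 - <<'E'
from workcell import telemetry, cams
from h import *
np.set_printoptions(precision=1,suppress=True)
c=cams.capture("wrist");cv2.imwrite("pics/w4.png",c["frame"][:,:,::-1])
s=telemetry.read_state();print(s["eef_pos"],s["force"],s["time"])
C=np.array([.5595,.1686]);a=np.radians(9.06);A=np.array([[np.cos(a),np.sin(a)],[-np.sin(a),np.cos(a)]])
for k in range(2):
    W=cloud(c).reshape(-1,3);W=W[np.isfinite(W[:,2])];p=np.c_[(W[:,:2]-C)@A.T,W[:,2]]*1000
    p[:,1]+=87
    q=p[(abs(p[:,0])<35)&(abs(p[:,1])<50)&(p[:,2]>152)&(p[:,2]<178)];print(len(q),np.median(q,0),q.min(0),q.max(0))
    c=cams.capture("wrist")
E
```

```text
[0.6 0.1 0.3] [ 0.1 -0.5 -0.4] 24.25
573 [  6.1  26.7 163.9] [-15.4  20.8 158.5] [ 27.1  32.5 167.6]
575 [  6.1  26.8 163.9] [-15.4  20.8 159.6] [ 27.2  32.5 167.9]
```

View pics/w4.png

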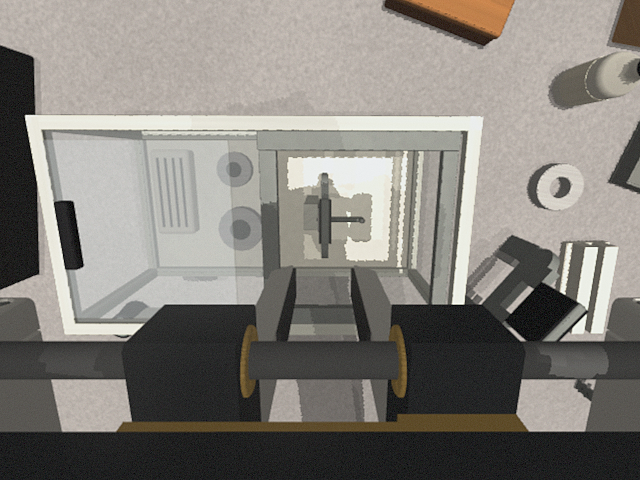

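The gauge hangs at (325,215) against the bracket, and the nose at (362,219) is in front of it. x is about 6 mm off centre, so I'll check the tilt and stillness before handing in.

Call:
arm_command --translation '[[0, 0, 0], [0, 0, 0], [0, 0, 0], [0, 0, 0], [0, 0, 0], [0, 0, 0], [0, 0, 0], [0, 0, 0], [0, 0, 0], [0, 0, 0]]' --rot '[[0, 0, 0], [0, 0, 0], [0, 0, 0], [0, 0, 0], [0, 0, 0], [0, 0, 0], [0, 0, 0], [0, 0, 0], [0, 0, 0], [0, 0, 0]]' --claw '[174, 174, 174, 174, 174, 174, 174, 174, 174, 174]'

```text
time: 25.35
eef_pos: [0.568, 0.1115, 0.3277]
tcp_rot: [179.9, -0.2, 9.2]
force: [-0.1, 0.3, 0.4]
opening: 0.0299
```

```bash
python3 - <<'E'
from workcell import telemetry, cams
from h import *
np.set_printoptions(precision=2,suppress=True)
C=np.array([.5595,.1686]);a=np.radians(9.06);A=np.array([[np.cos(a),np.sin(a)],[-np.sin(a),np.cos(a)]])
for n in("wrist","top"):
    c=cams.capture(n)
    W=cloud(c).reshape(-1,3);W=W[np.isfinite(W[:,2])];p=np.c_[(W[:,:2]-C)@A.T,W[:,2]]*1000
    p[:,1]+=87
    q=p[(abs(p[:,0])<40)&(abs(p[:,1])<50)&(p[:,2]>145)&(p[:,2]<178)];t=q[q[:,2]>158] if n=="wrist" else q
    print(n,len(t),np.median(t,0),t.min(0),t.max(0),"tilt",np.polyfit(t[:,0],t[:,2],1)[0])
    k=p[(abs(p[:,0])<6)&(p[:,1]>-20)&(p[:,1]<15)&(p[:,2]>105)&(p[:,2]<140)];print("wire x,z",len(k),np.median(k,0))
    b=p[(abs(p[:,0])<80)&(abs(p[:,1]-27)<9)&(p[:,2]>88)&(p[:,2]<135)];print("body x",b[:,0].min(),b[:,0].max())
E
```

```text
wrist 583 [  6.17  26.65 163.92] [-15.56  20.82 159.31] [ 27.58  32.37 167.69] tilt -0.08407149300762709
wire x,z 178 [  1.07  -0.65 120.6 ]
body x -45.85141147828426 47.74323352249031
  return _methods._mean(a, axis=axis, dtype=dtype,
  ret = um.true_divide(
Traceback (most recent call last):
ValueError: zero-size array to reduction operation minimum which has no identity
```

The tilt is 0.084 rad, under the 0.2 limit, and the gauge hasn't moved over 1.1 s. Its eye is about 3 mm sideways, 26.7 mm toward the bracket and at about 0.120 m height. Handing in.

```bash
python3 -c "
from workcell import close_job
print(close_job())"
```

```text
the job is handed in; nothing more can be done
None
```

The gauge now hangs free on the wire hook inside the dry cabinet, pushed back to the bracket, and the job is handed in. No verdict was reported.

**What I did:** I picked the gauge in the white rest because its top stood at 0.136 m and its tab measured 44 mm. The other two gauges were too tall (180 mm) and too short (97 mm). I took it down through the hatch and felt the nose top, which put the wire at about 0.1206 m. I then passed the window over the nose, let the gauge down and held it while the wire carried it. Finally I slid it until it met the bracket, let go with a limited opening and pulled straight up. The largest force I read was about 12 N, against the 20 N limit; readings came only at the end of each move.

**Last checks:**

| Check | Measured | Limit |
|---|---|---|
| Distance toward the bracket | 26.7 mm | 19–30 mm |
| Sideways offset (estimated) | 3 mm | 13 mm |
| Tilt | 0.08 rad | 0.2 rad |
| Movement after letting go | none seen over 1.1 s | 0.04 m/s |

- **Height:** the wire reads 0.1206 m in the wrist depth image, the same as by feel.
- **Failed check:** the final cross-check from the top camera gave no usable points, so these figures come from the wrist camera alone.
- **Disagreement:** the camera views differed by about 2 mm on the cabinet's position. Contact with the bracket fitted a position between them.
- **Not measured:** I did not re-measure the other things on the bench at the end, but the arm passed above them and the wrist force never suggested a touch.

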